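Clear the shut laptop, line up the tin and jar on the riser, set the screen at 70 degrees

ROBOT

A 6-joint arm with a two-finger parallel gripper is mounted at the origin on the work surface. World frame = base frame: x ahead of the robot, y to its left, z up, the work surface at z = 0. Lengths are in m, angles in rad, forces in N, time in s.
With the tool pointing down it reaches from about 0.35 to 0.925 m from the base axis. Payload 6.4 kg.
Tool frame: the origin (TCP) lies between the finger pads; the fingertips stand bot.tips_ahead ahead of it and the grasp point (between the pads) lies 11 mm behind it (bot.tips_ahead is the distance from the TCP to the fingertips, in m); z points along the fingers, y is the line along which they close (so a half turn about z gives the same grasp; the last joint's range is limited). The gripper opens to 94 mm and grips with 3 to 60 N. Pads are 16 mm wide; open, the fingers measure 119 mm over their backs; the gripper's body (75 mm by 177 mm) begins 78 mm behind the grasp point.
Start: joints at [-1.452, 0.245, 1.558, -0, 1.339, -0.174], TCP at [0.188, -0.622, 0.213] pointing down, gripper open.
Joint ranges: [-3.13, 3.13], [-1.02, 2.26], [0.13, 2.54], [-0.95, 4.09], [0.21, 2.88], [-2.74, 2.74]. Speed limits (rad/s): [2.57, 2.57, 3.14, 3.14, 3.14, 3.14].

INTERFACE

Orientations are given as a 3x3 rotation matrix whose columns are the frame's x, y, z axes.
In Python, from cell import bot, viewer, job_done gives the robot as it stands.
- The arm moves only by the tool apply_moves, never from a script. Its argument "series" is a list of rows, each a list of 4 numbers: the shift along the tool's x, y, z in mm, then the turn about the tool's z in degrees. In form: [[tx, ty, tz, turn], ...]. A call has 1 to 12 rows; each row is the pose to reach, as a shift and turn from the pose commanded when the call began, along the tool's axes at that moment; what a row does not reach only later rows make up. A row lasts 1/12 s, in which the tool goes at most 41.7 mm and 7.16 degrees, less where a joint would pass 70% of its speed; a pose out of reach is approached as far as the arm can. A call with a gripper value outside its range is refused whole. "gripper" is the opening, from 0 (shut) to 1 (fully open), set as the call begins (left out, the last holds). The fingers move at their own pace and stop on an object; the grip force is fixed at half the most. Time passes only in rows, so rows that repeat a pose let the fingers close. It gives the time, the measured TCP pose, the force, the opening and the grip force at its end, in the units of the state.
- bot.get_obs(): the state, without advancing time (a new reading comes with each control period).
- viewer.read_camera(name): name is "side" or "top" or "wrist"; returns a dict with "frame" (480x640x3 uint8, red, green, blue), "vertical_fov" (degrees; the focal length in pixels is half the picture's height over the tangent of half this angle, whatever the lens; pixels are square), "cx", "cy" (the principal point, pixels), "rvec" (rotation vector, rad) and "tvec" (3), from world to camera coordinates, as OpenCV has them; the wrist camera has in their place "tool_from_camera" (4x4, takes a point from camera to tool coordinates, whose origin is the TCP and whose axes are the flange's). Camera axes: x right, y down, z forward; pixel columns grow to the right and rows downward; lengths in m; the calibration is good to about 2 mm. A picture is of the moment at which its call begins: read the wrist's pose just before it. There is no depth.
- job_done(): hands the job in; it is judged then, once.
The state is a dict: "time_s": time; "joint_positions": joint angles; "qvel": joint speeds; "joint_torque": joint torques, N m; "position": TCP position; "eef_rot": TCP orientation; "force": force on the tool from outside, world axes, zero at the start; "moment": the same for the moment, N m; "grip_width": finger opening in m; "grip_force": force on a finger pad.
Only numpy, scipy, OpenCV 4.12 (cv2) and the standard library are available. Lean on these libraries where they do the work, as an engineer would, in place of code of your own. Each camera call takes 0.05 s, during which the arm holds its last target. There are 200 camera calls.

TASK

A tin and a jar have been left standing on the shut bench laptop: first put both upright on the little plywood riser shelf with the tin already there, so that the three stand side by side along the middle of the board in one straight row, with gaps of no more than about 2 cm. Then raise the laptop's stiff screen lid to 70 degrees from shut (leaning a little towards the keyboard, out of the window glare) and leave it standing there. Do not tip anything over or shift the other things on the bench or the tin already on the riser.

Things in the scene. Friction and masses are not known exactly. Their poses are not given: they have to be found in the camera images.
- case: rugged bench laptop, fixed to the bench; base 210 (x, front to back) x 290 (y) x 28 mm high. Origin: centre of its underside, on the bench (z = 0). Its +x points from the front edge to the hinge at the back, z up. Shut, the lid's flat top is 52 mm above the bench. Starts on the left or the right half of the bench; the riser takes the other half
- screen (a joint): angle of the screen lid, rad: 0 shut (lies flat), grows as its front edge rises towards the back; stop at 2.2. The hinge line runs along case y through hinge. Lid: plate 210 x 290 x 20 mm, 0.45 kg, its underside in the hinge plane. The hinge is stiff (about 1.0 N m of friction) and stays where it is left; about 6 N upwards at the tab raises it
- hinge (a point): middle of the hinge line: 105 mm behind the case's centre (case x = +0.105, y = 0), 32 mm above the bench
- tab (a point): point on the lid's grip tab, 236 mm from the hinge (at lid angle 0: case x = -0.131) and 10 mm above the lid's underside, so 42 mm above the bench when shut. The tab is a black block 30 mm wide (case y) and 12 mm thick that sticks out 40 mm from the middle of the lid's front edge, from 210 to 250 mm from the hinge; can be pinched across its 30 mm width from above. This point moves with the lid
- tin: plain metal tin, upright cylinder 62 mm diameter, 95 mm high, about 0.3 kg, standing on the shut lid at the start. Origin: centre of its underside, z up
- jar: squat glass jar with dark metal cap, 54 mm diameter, 75 mm high with its cap, about 0.22 kg, standing on the shut lid at the start. Origin: centre of its underside, z up
- shelf_tin: a tin just like the other (62 mm diameter, 95 mm high), already standing on the riser's board on its long middle line, up to 110 mm either side of the board's centre (so on one side there may be no room for another); must stay there. Origin: centre of its underside
- riser: low pale plywood riser shelf, fixed; flat board 110 mm deep (x) x 310 mm long (y), board top 60 mm above the bench. Low lips 8 mm thick, 12 mm high, at both ends of the board leave 294 mm of free length (y from -0.147 to 0.147). Origin: centre of its underside on the bench; the row runs along its y axis at x = 0
- riser_top (a point): centre of the riser board's top face, 60 mm above the bench
- drill: cordless drill standing on its battery foot behind the laptop, 185 mm high; battery foot 75 (x) x 100 (y) mm, its body lies along its y from +60 to -105 mm with a thin bit on to -145 mm; leave alone. Origin: centre of the foot's underside
- glue: white glue bottle, 56 mm diameter, 170 mm high, behind the riser; leave alone. Origin: centre of its underside
- tape: tape measure standing on edge, 72 x 40 x 70 mm high, in front of the laptop, beside the tab; leave alone. Origin: centre of its underside
- mug: white mug, 76 mm diameter, 85 mm high, handle at its +y, in front of the riser; leave alone. Origin: centre of its underside
Not all that is in view belongs to the job. Leave any orange or turquoise look-alike of the jar alone.

How it is judged:
On the way, in this order (a step that is already met when the one before it is completed fails the run):
1. tin and jar stand with the shelf tin in one row on the riser, let go (x of tin in the frame of riser between -0.018 and 0.018 m and y of tin in the frame of riser between -0.15 and 0.15 m and z of tin in the frame of riser between 0.055 and 0.068 m and angle between each of tin, jar, shelf_tin's own z axis and vertical below 0.1 rad and linear speed of each of tin, jar, shelf_tin below 0.03 m/s and x of jar in the frame of riser between -0.018 and 0.018 m and y of jar in the frame of riser between -0.15 and 0.15 m and z of jar in the frame of riser between 0.055 and 0.068 m and x of shelf_tin in the frame of riser between -0.018 and 0.018 m and y of shelf_tin in the frame of riser between -0.15 and 0.15 m and z of shelf_tin in the frame of riser between 0.055 and 0.068 m and ((horizontal distance between tin and shelf_tin below 0.092 m and horizontal distance between jar and shelf_tin below 0.088 m) or (horizontal distance between tin and shelf_tin below 0.092 m and horizontal distance between tin and jar below 0.088 m) or (horizontal distance between jar and shelf_tin below 0.088 m and horizontal distance between tin and jar below 0.088 m)) and contact force between each of tin, jar and the fingers below 0.1 N), for 0.2 s.
2. the screen lid stands at 70 degrees (value of joint screen between 1.11701 and 1.32645 rad), for 0.2 s.
At the end, for the whole second after the job is handed in: Tin, jar and shelf tin stand upright and at rest on the riser's board, each centre within 18 mm of the board's long middle line, neighbours in the row no more than 30 mm apart (gap); the screen lid stands still between 64 and 76 degrees, all released (all of step 1 and all of step 2 and velocity of joint screen between -0.02 and 0.02 rad/s); the robot touches nothing.
It fails at once if tin or jar tipped over (more than 40 degrees) (angle between any of tin, jar's own z axis and vertical above 0.7 rad).
It fails at once if the tin already on the riser moved by more than 25 mm (distance of shelf_tin from where it was at the start of the episode above 0.025 m).
It fails at once if a bystander (drill, glue, tape measure, mug) moved by more than 30 mm (distance of any of drill, glue, tape, mug from where it was at the start of the episode above 0.03 m).
It also fails if it takes over 72 s, if anything falls off the work surface, if the arm or the gripper's body presses on something with over 40 N, if the wrist force passes 120 N, or if a joint passes its speed limit or range.

## Working session

There is one attempt and no reset: what is moved stays moved. The work goes in short steps, Python scripts to look and compute and a tool call to move; the robot and the scene stay as the last step left them, time stands still between calls to the robot, and variables do not carry over. Pictures are saved under pics/ and viewed, at most 10 in all, crops included, and the job is handed in when it is done.

Besides the shell and the picture viewer there is one more tool, called after "Emit:" by a JSON object that holds its "method" and its "body", one argument or row to a line. apply_moves: Moves the arm, as the interface text tells. Its arguments: {"type":"object","properties":{"series":{"type":"array","items":{"type":"array","items":{"type":"number"}}},"gripper":{"type":"number"}},"required":["series"]}

```bash
mkdir -p pics; ls; cat > h.py <<'E'
import numpy as np, cv2
from cell import bot, viewer, job_done
def cam(n):
    d=viewer.read_camera(n); f=240/np.tan(np.radians(d['vertical_fov'])/2)
    d['K']=np.array([[f,0,d['cx']],[0,f,d['cy']],[0,0,1.]])
    if n!='wrist':
        d['R']=cv2.Rodrigues(np.array(d['rvec'],float))[0]; d['t']=np.array(d['tvec'],float).ravel()
    return d
def plane(d,uv,z):
    uv=np.atleast_2d(uv).astype(float)
    r=(np.linalg.inv(d['K'])@np.c_[uv,np.ones(len(uv))].T).T@d['R']
    c=-d['R'].T@d['t']
    return c+r*((z-c[2])/r[:,2])[:,None]
def proj(d,P):
    return cv2.projectPoints(np.atleast_2d(P).astype(float),d['R'],d['t'],d['K'],None)[0][:,0]
E
python3 - <<'E'
from h import *
s=bot.get_obs(); print(bot.tips_ahead,s['position'],np.round(s['eef_rot'],3),s['grip_width'])
for n in('top','side'):
    d=cam(n); cv2.imwrite(f'pics/{n}0.png',d['frame'][:,:,::-1]); print(n,-d['R'].T@d['t'],np.round(d['R'],2),d['K'])
E
```

```text
pics
0.008 [ 0.18754344 -0.62175731  0.21239156] [[ 0.957  0.289 -0.   ]
 [ 0.289 -0.957  0.002]
 [ 0.    -0.002 -1.   ]] 0.09395405674779188
top [ 0.43537282 -0.05605825  1.25510719] [[-0.   -1.    0.01]
 [-0.99  0.   -0.11]
 [ 0.11 -0.01 -0.99]] [[562.3779673    0.         317.09097316]
 [  0.         562.3779673  239.75357832]
 [  0.           0.           1.        ]]
side [0.11254635 0.7799685  1.0008264 ] [[-0.88 -0.47  0.01]
 [-0.33  0.61 -0.72]
 [ 0.34 -0.64 -0.69]] [[553.02762346   0.         316.60942648]
 [  0.         553.02762346 239.73502932]
 [  0.           0.           1.        ]]
```

View pics/top0.png

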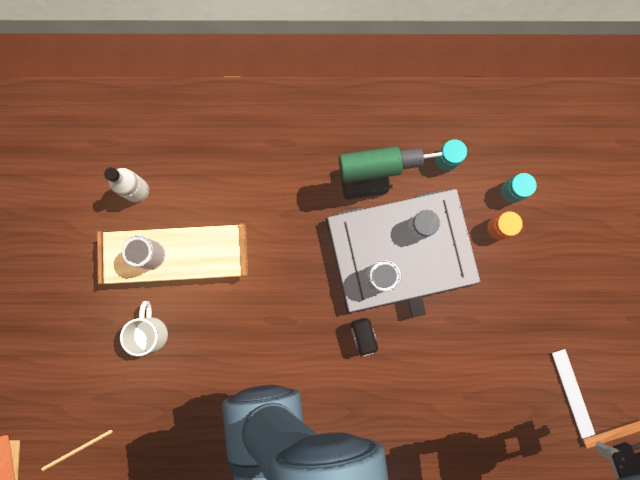

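View pics/side0.png

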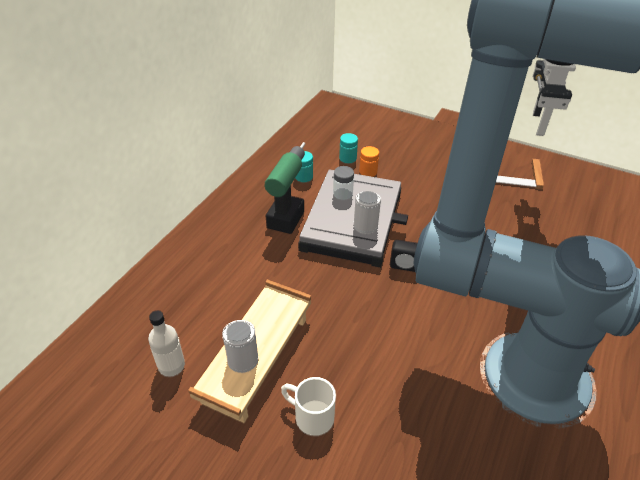

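The top view shows the riser at left (board from about (100,232) to (246,282)) with its tin at (138,251). The laptop is at right with the tin at (384,276), the jar at (426,223) and the tab at (416,306). The drill stands behind the laptop and the tape at (365,337). Next I'll measure these precisely.

```bash
cat > m.py <<'E'
from h import *
d=cam('top'); im=d['frame']; hsv=cv2.cvtColor(im,cv2.COLOR_RGB2HSV); g=cv2.cvtColor(im,cv2.COLOR_RGB2GRAY)
def big(m,x0,y0,x1,y1,k=0):
    w=np.zeros_like(m); w[y0:y1,x0:x1]=m[y0:y1,x0:x1]
    if k: w=cv2.morphologyEx(w,cv2.MORPH_CLOSE,np.ones((k,k),np.uint8))
    return max(cv2.findContours(w,cv2.RETR_EXTERNAL,cv2.CHAIN_APPROX_NONE)[0],key=cv2.contourArea)
def quad(c,z):
    h=cv2.convexHull(c)[:,0].astype(float)
    P=plane(d,h,z)[:,:2]; r=cv2.minAreaRect((P*1000).astype(np.float32)); return np.round(r[0],1),np.round(r[1],1),round(r[2],2), np.round(cv2.boxPoints(r),0).tolist()
pale=cv2.inRange(hsv,(15,40,150),(35,190,255)); print('board',quad(big(pale,85,215,260,300,15),.06))
lid=cv2.inRange(hsv,(0,0,110),(179,40,200)); lid[:, :]=lid
print('lid',quad(big(lid,320,180,490,320,9),.052))
dark=cv2.inRange(g,0,50); print('tab',quad(big(dark,405,297,428,320),.048))
for n,(x,y,z,r) in dict(shelf=(138,251,.155,16),tin=(384,276,.147,16),jar=(426,223,.127,14)).items():
    s=8; a=cv2.resize(g[y-28:y+28,x-28:x+28],None,fx=s,fy=s,interpolation=cv2.INTER_CUBIC)
    c=cv2.HoughCircles(a,cv2.HOUGH_GRADIENT,1,200,param1=100,param2=15,minRadius=(r-4)*s,maxRadius=(r+4)*s)[0][0]
    uv=c[:2]/s+[x-28,y-28]-.5*(1-1/s); Z=1.25-z
    print(n,uv,'r_mm',c[2]/s/562*Z*1000,plane(d,uv,z))
a=cv2.resize(im[180:330,310:500],None,fx=4,fy=4,interpolation=cv2.INTER_CUBIC); b=cv2.resize(im[205:300,85:275],None,fx=4,fy=4,interpolation=cv2.INTER_CUBIC)
cv2.imwrite('pics/crop.png',np.vstack([a[:,:,::-1]])); cv2.imwrite('pics/crop2.png',b[:,:,::-1])
E
python3 m.py
```

```text
board (array([536.6, 243.6]), array([110.9, 293.9]), 3.14, [[473.0, 387.0], [489.0, 94.0], [600.0, 100.0], [584.0, 393.0]])
lid (array([ 547.8, -249.3]), array([213.6, 288.1]), 12.64, [[412.0, -132.0], [475.0, -413.0], [684.0, -366.0], [621.0, -85.0]])
tab (array([ 406.7, -265.1]), array([2.1, 0. ]), 178.83, [[408.0, -265.0], [408.0, -265.0], [406.0, -265.0], [406.0, -265.0]])
shelf [137.5   252.125] r_mm 25.450958 [[0.53169544 0.28728087 0.155     ]]
tin [383.875 275.25 ] r_mm 23.870531 [[ 0.48588393 -0.19600222  0.147     ]]Traceback (most recent call last):
  File "m.py", line 16, in <module>
    c=cv2.HoughCircles(a,cv2.HOUGH_GRADIENT,1,200,param1=100,param2=15,minRadius=(r-4)*s,maxRadius=(r+4)*s)[0][0]
      ~~~~~~~~~~~~~~~~~~~~~~~~~~~~~~~~~~~~~~~~~~~~~~~~~~~~~~~~~~~~~~~~~~~~~~~~~~~~~~~~~~~~~~~~~~~~~~~~~~~~~^^^
TypeError: 'NoneType' object is not subscriptable
```

```bash
python3 - <<'E'
import re
s=open('m.py').read()
i=s.index('for n,(x'); j=s.index('a=cv2.resize(im[180')
open('m.py','w').write(s[:i]+s[j:])
E
python3 m.py >/dev/null
python3 - <<'E'
import cv2,numpy as np
a=cv2.imread('pics/crop.png'); b=cv2.imread('pics/crop2.png')
# focused: three objects at 8x
t=cv2.imread('pics/top0.png')
f=lambda x,y:cv2.resize(t[y-25:y+25,x-25:x+25],None,fx=5,fy=5,interpolation=cv2.INTER_CUBIC)
cv2.imwrite('pics/trio.png',np.hstack([f(138,251),f(384,276),f(426,223)]))
E
```

```text
(no output)
```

View pics/trio.png

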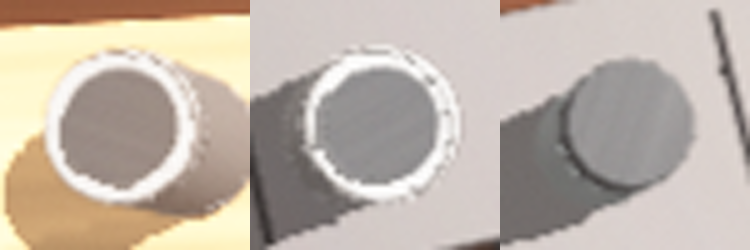

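The crop shows the tin-top centres at about (137.3,251.9) and (384.0,275.2), and the jar cap at (426.6,222.0). I'll cross-check these in the side view while working out the first move.

```bash
cat >> h.py <<'E'
RC=np.array([.5366,.2436]); RX=np.array([.9985,.0547]); RY=np.array([-.0547,.9985])
def go(p,xang,base=None):
    s=bot.get_obs() if base is None else base
    R=np.array(s['eef_rot']); sh=R.T@(np.array(p)-s['position'])*1000
    a=np.degrees(np.arctan2(R[1,0],R[0,0])); print('shift',np.round(sh,1),'turn',round((a-xang+180)%360-180,1),'pos',np.round(s['position'],4),'ang',round(a,1))
E
python3 - <<'E'
from h import *
d=cam('top'); s=cam('side')
for n,uv,z in(('shelf',(137.3,251.9),.155),('tin',(384,275.2),.147),('jar',(426.6,222),.127)):
    p=plane(d,[uv],z)[0]; print(n,p,'side',proj(s,p),'riser',RX@(p[:2]-RC),RY@(p[:2]-RC))
t=plane(d,[(384,275.2)],.147)[0]
go([t[0],t[1],.25],93.1)
E
```

```text
shelf [0.53213834 0.28768596 0.155     ] side [[239.87401883 330.44844091]] riser -0.0020434684182546086 0.04426388668409686
tin [ 0.48598188 -0.19625023  0.147     ] side [[367.90160476 197.30904927]] riser -0.07460200218472998 -0.4364216445321787
jar [ 0.59451002 -0.28688616  0.127     ] side [[343.7748874  171.16310399]] riser 0.028805562197253557 -0.5328581078432183
shift [ 408.6 -321.7  -36.7] turn -76.3 pos [ 0.1876 -0.6222  0.2131] ang 16.8
```

Emit:
{"method": "apply_moves", "body": {
  "series": [
    [34,-27,-10,-6.3],
    [68,-54,-20,-12.6],
    [102,-81,-30,-18.9],
    [136,-108,-37,-25.2],
    [170,-135,-37,-31.5],
    [204,-162,-37,-37.8],
    [238,-189,-37,-44.1],
    [272,-216,-37,-50.4],
    [306,-243,-37,-56.7],
    [340,-270,-37,-63],
    [374,-297,-37,-70],
    [408.6,-321.7,-36.7,-76.3]
  ],
  "gripper": 1
}}

```text
time_s: 1.3
position: [0.4724, -0.2136, 0.2506]
eef_rot: [[-0.059, 0.998, 0.001], [0.998, 0.059, -0.0], [-0.0, 0.001, -1.0]]
force: [-0.1, -0.9, -0.1]
grip_width: 0.0942
grip_force: 0.0
```

Emit:
{"method": "apply_moves", "body": {
  "series": [
    [0,0,0,0],
    [0,0,0,0],
    [0,0,0,0]
  ]
}}

```text
time_s: 1.55
position: [0.4715, -0.2158, 0.2502]
eef_rot: [[-0.053, 0.999, -0.0], [0.999, 0.053, -0.0], [-0.0, -0.0, -1.0]]
force: [-1.2, 0.0, 0.3]
grip_width: 0.094
grip_force: 0.0
```

```bash
python3 - <<'E'
from h import *
go([.486,-.1962,.0915],93.1)
d=cam('wrist'); cv2.imwrite('pics/w1.png',d['frame'][:,:,::-1])
T=np.array(d['tool_from_camera']); print(np.round(T,3))
s=bot.get_obs(); print(s['joint_positions'])
E
```

```text
shift [ 18.8  15.5 158.7] turn -0.0 pos [ 0.4715 -0.2158  0.2502] ang 93.1
[[ 0.001 -0.965 -0.262  0.078]
 [ 1.     0.001  0.    -0.001]
 [-0.    -0.262  0.965 -0.171]
 [ 0.     0.     0.     1.   ]]
[-6.49112109e-01 -9.75858422e-02  1.85219531e+00 -3.37296257e-04
  1.38705309e+00 -7.01039221e-01]
```

View pics/w1.png

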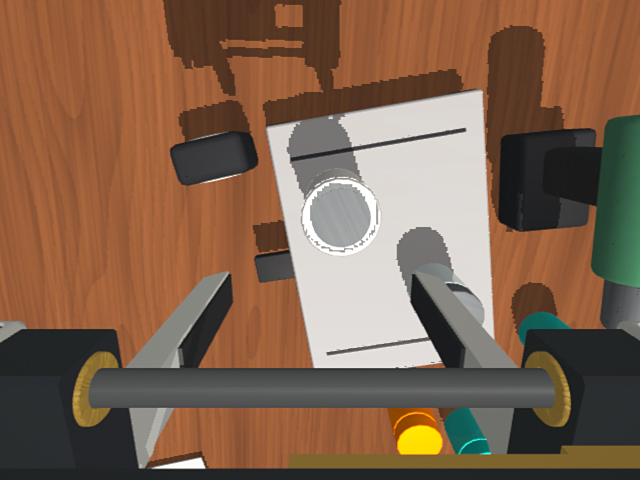

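The wrist view shows the tin's top centre at (340,215), the tab at (275,266) and the jar partly behind the right finger. I'll check the tin position against this view.

```bash
cat >> h.py <<'E'
def wplane(d,s,uv,z):
    uv=np.atleast_2d(uv).astype(float); T=np.array(d['tool_from_camera']); R=np.array(s['eef_rot'])
    r=(np.linalg.inv(d['K'])@np.c_[uv,np.ones(len(uv))].T).T@T[:3,:3].T@R.T
    c=R@T[:3,3]+s['position']; return c+r*((z-c[2])/r[:,2])[:,None]
E
python3 - <<'E'
from h import *
s=bot.get_obs(); d=cam('wrist')
print(wplane(d,s,[(340,215),(302,215),(379,215)],.147)); print(wplane(d,s,[(254,255),(289,250),(294,277),(258,283)],.048))
print(wplane(d,s,[(267,127),(482,90)],.052))
E
```

```text
[[ 0.48320063 -0.19432143  0.147     ]
 [ 0.45427552 -0.19584533  0.147     ]
 [ 0.51288655 -0.19275744  0.147     ]]
[[ 0.40057783 -0.26278509  0.048     ]
 [ 0.43774898 -0.25523257  0.048     ]
 [ 0.44408289 -0.28561188  0.048     ]
 [ 0.40508918 -0.29466408  0.048     ]]
[[ 0.4131794  -0.1310606   0.052     ]
 [ 0.61465632 -0.08706398  0.052     ]]
```

Emit:
{"method": "apply_moves", "body": {
  "series": [
    [20,14,20,0],
    [20,14,50,0],
    [20,14,80,0],
    [20,14,110,0],
    [20,14,135,0],
    [20,14,150,0],
    [20,14,158,0],
    [20,14,158,0],
    [20,14,158,0]
  ]
}}

```text
time_s: 2.4
position: [0.4846, -0.1959, 0.0928]
eef_rot: [[-0.052, 0.999, 0.0], [0.999, 0.052, -0.0], [-0.0, 0.0, -1.0]]
force: [0.3, 0.0, -0.1]
grip_width: 0.0936
grip_force: 0.0
```

Emit:
{"method": "apply_moves", "body": {
  "series": [
    [0,0,0,0],
    [0,0,0,0],
    [0,0,0,0],
    [0,0,0,0],
    [0,0,0,0],
    [0,0,0,0]
  ],
  "gripper": 0.4
}}

```text
time_s: 2.9
position: [0.4851, -0.195, 0.0928]
eef_rot: [[-0.054, 0.999, 0.001], [0.999, 0.054, -0.001], [-0.001, 0.001, -1.0]]
force: [1.0, -0.2, 1.5]
grip_width: 0.0619
grip_force: 30.0
```

Emit:
{"method": "apply_moves", "body": {
  "series": [
    [0,0,-25,0],
    [0,0,-60,0],
    [0,0,-90,0],
    [30,6,-110,0],
    [65,12,-110,0],
    [100,19,-110,0],
    [135,25,-110,0],
    [170,32,-110,0],
    [205,38,-110,0],
    [240,45,-110,0],
    [275,51,-110,0],
    [310,58,-110,0]
  ]
}}

```text
time_s: 3.9
position: [0.5248, 0.1197, 0.2012]
eef_rot: [[-0.054, 0.999, -0.002], [0.999, 0.054, -0.0], [-0.0, -0.002, -1.0]]
force: [-0.5, -0.9, -3.3]
grip_width: 0.0614
grip_force: 30.0
```

Emit:
{"method": "apply_moves", "body": {
  "series": [
    [30,6,0,0],
    [55,10,0,0],
    [75,14,0,0],
    [85,16,0,0],
    [90,16,0,0],
    [93,17,0,0],
    [93,17,0,0],
    [93,17,0,0]
  ]
}}

```text
time_s: 4.57
position: [0.5378, 0.2107, 0.2021]
eef_rot: [[-0.053, 0.999, -0.0], [0.999, 0.053, -0.0], [-0.0, -0.0, -1.0]]
force: [-0.1, -0.2, -3.7]
grip_width: 0.0615
grip_force: 30.0
```

```bash
python3 - <<'E'
from h import *
go([.5384,.2117,.1015],93.1)
s=bot.get_obs();print(s['grip_width'],s['grip_force'])
E
```

```text
shift [  1.1   0.7 100.6] turn -0.1 pos [0.5378 0.2107 0.2021] ang 93.0
0.06154562579788881 29.99944262788631
```

Position is good, so I'll lower the tin.

Emit:
{"method": "apply_moves", "body": {
  "series": [
    [1,0,25,0],
    [1,0,50,0],
    [1,0,70,0],
    [1,0,83,0],
    [1,0,91,0],
    [1,0,96,0],
    [1,0,99,0],
    [1,0,101,0],
    [1,0,101,0],
    [1,0,101,0]
  ]
}}

```text
time_s: 5.4
position: [0.5385, 0.2127, 0.1022]
eef_rot: [[-0.054, 0.999, 0.002], [0.999, 0.054, 0.0], [0.0, 0.002, -1.0]]
force: [0.5, 0.2, -3.2]
grip_width: 0.0616
grip_force: 30.0
```

Emit:
{"method": "apply_moves", "body": {
  "series": [
    [0,0,0.7,0],
    [0,0,1.4,0],
    [0,0,1.8,0],
    [0,0,1.8,0],
    [0,0,1.8,0]
  ]
}}

```text
time_s: 5.82
position: [0.5384, 0.2128, 0.1008]
eef_rot: [[-0.054, 0.999, 0.001], [0.999, 0.054, 0.0], [0.0, 0.001, -1.0]]
force: [-2.1, -0.4, 4.9]
grip_width: 0.0619
grip_force: 30.0
```

Contact made. I'll open and rise.

Emit:
{"method": "apply_moves", "body": {
  "series": [
    [0,0,0,0],
    [0,0,0,0],
    [0,0,0,0],
    [0,0,0,0],
    [0,0,0,0],
    [0,0,-20,0],
    [0,0,-50,0],
    [0,0,-85,0],
    [0,0,-120,0],
    [0,0,-150,0],
    [0,0,-150,0],
    [0,0,-150,0]
  ],
  "gripper": 1
}}

```text
time_s: 6.82
position: [0.5389, 0.2128, 0.2517]
eef_rot: [[-0.054, 0.999, 0.004], [0.999, 0.054, 0.001], [0.001, 0.004, -1.0]]
force: [-1.1, 0.7, -0.1]
grip_width: 0.0939
grip_force: 0.0
```

```bash
python3 - <<'E'
from h import *
s=bot.get_obs()
d=cam('wrist'); cv2.imwrite('pics/w2.png',d['frame'][:,:,::-1])
go([.585,-.288,.25],12.5)
E
```

```text
shift [-502.4   20.3   -0.7] turn 80.6 pos [0.5378 0.2126 0.2493] ang 93.1
```

View pics/w2.png

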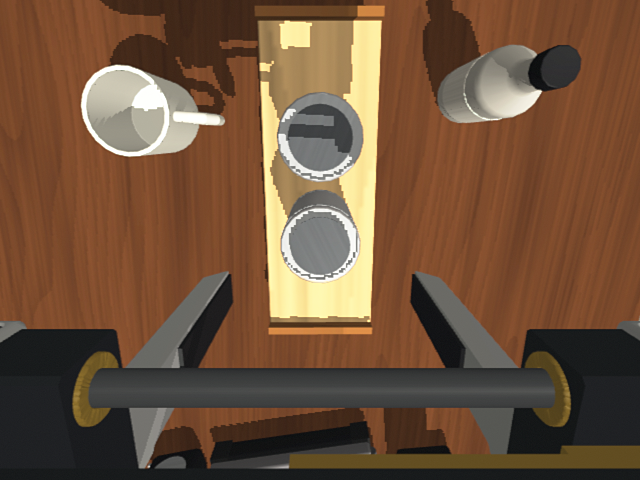

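The tins stand in line at (320,136) and (320,244), on the board's middle. Next is the jar.

Emit:
{"method": "apply_moves", "body": {
  "series": [
    [-36,2,0,5],
    [-72,4,0,11],
    [-108,6,0,17],
    [-144,8,0,23],
    [-180,10,0,29],
    [-216,12,0,35],
    [-252,14,0,41],
    [-288,16,0,47],
    [-324,18,0,53],
    [-360,20,0,59],
    [-390,22,0,65],
    [-415,24,0,71]
  ]
}}

```text
time_s: 7.87
position: [0.5828, -0.2024, 0.2463]
eef_rot: [[0.929, 0.37, -0.004], [0.37, -0.929, 0.002], [-0.003, -0.004, -1.0]]
force: [0.5, -0.1, -0.1]
grip_width: 0.0937
grip_force: 0.0
```

```bash
python3 - <<'E'
from h import *
go([.5945,-.2869,.25],12.5)
E
```

```text
shift [-20.4  82.8  -3.9] turn 9.2 pos [ 0.5828 -0.2024  0.2463] ang 21.7
```

Emit:
{"method": "apply_moves", "body": {
  "series": [
    [-7,28,-2,4],
    [-14,56,-4,8],
    [-19,75,-4,9],
    [-20,83,-4,9.2],
    [-20,83,-4,9.2],
    [-20,83,-4,9.2]
  ]
}}

```text
time_s: 8.37
position: [0.5962, -0.2841, 0.2516]
eef_rot: [[0.975, 0.223, -0.002], [0.223, -0.975, 0.002], [-0.002, -0.003, -1.0]]
force: [-0.1, 0.6, -0.1]
grip_width: 0.0941
grip_force: 0.0
```

```bash
python3 - <<'E'
from h import *
s=bot.get_obs(); d=cam('wrist'); cv2.imwrite('pics/w3.png',d['frame'][:,:,::-1])
go([.5945,-.2869,.0845],12.5)
d=cam('top'); print([plane(d,[u],.127)[0] for u in ((426.6,222),)])
E
```

```text
shift [ -2.4   3.2 167.6] turn 0.4 pos [ 0.5964 -0.2836  0.2522] ang 12.9
[array([ 0.59451002, -0.28688616,  0.127     ])]
```

View pics/w3.png

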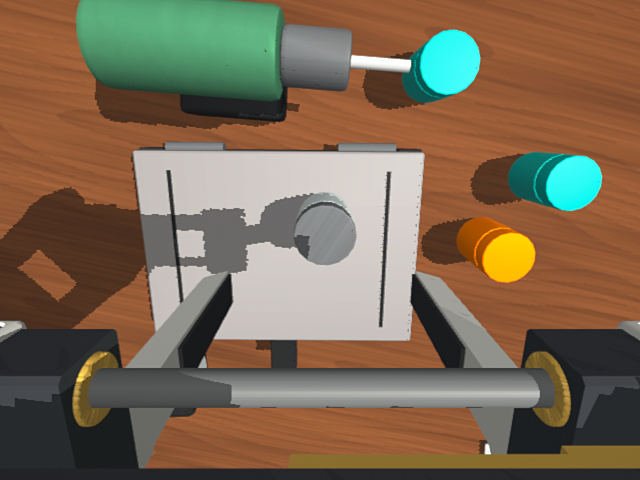

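The wrist view shows the jar cap centred at (325,235), with the lid's back edge running from (134,151) to (423,153). I'll verify the jar and the lid axis.

```bash
python3 - <<'E'
from h import *
s=bot.get_obs(); d=cam('wrist')
print(wplane(d,s,[(325,235)],.127)); L=wplane(d,s,[(134,151),(423,153),(410,340)],.052); print(L)
print(np.degrees(np.arctan2(*(L[0]-L[1])[1::-1]))-90,np.linalg.norm(L[0]-L[1]))
p=wplane(d,s,[(325,235)],.127)[0]; go([(p[0]+.5945)/2,(p[1]-.2869)/2,.0845],12.5)
E
```

```text
[[ 0.59336949 -0.28500043  0.127     ]]
[[ 0.61515868 -0.086748    0.052     ]
 [ 0.67753388 -0.36532621  0.052     ]
 [ 0.47572645 -0.41228154  0.052     ]]
12.620682294917714 0.2854758925686159
shift [ -3.1   2.  168.5] turn 0.5 pos [ 0.5967 -0.2834  0.253 ] ang 13.0
```

Emit:
{"method": "apply_moves", "body": {
  "series": [
    [-3,2,20,0.5],
    [-3,2,50,0.5],
    [-3,2,80,0.5],
    [-3,2,110,0.5],
    [-3,2,140,0.5],
    [-3,2,158,0.5],
    [-3,2,166,0.5],
    [-3,2,168,0.5],
    [-3,2,168,0.5]
  ]
}}

```text
time_s: 9.27
position: [0.5946, -0.2872, 0.086]
eef_rot: [[0.977, 0.215, 0.001], [0.215, -0.977, -0.0], [0.0, 0.0, -1.0]]
force: [0.5, -0.6, 0.6]
grip_width: 0.0942
grip_force: 0.0
```

Emit:
{"method": "apply_moves", "body": {
  "series": [
    [0,0,0,0],
    [0,0,0,0],
    [0,0,0,0],
    [0,0,0,0],
    [0,0,0,0],
    [0,0,0,0],
    [0,0,0,0]
  ],
  "gripper": 0.3
}}

```text
time_s: 9.85
position: [0.5943, -0.2875, 0.0857]
eef_rot: [[0.977, 0.214, 0.0], [0.214, -0.977, 0.0], [0.0, -0.0, -1.0]]
force: [-0.7, 0.6, 0.5]
grip_width: 0.0536
grip_force: 30.0
```

Emit:
{"method": "apply_moves", "body": {
  "series": [
    [0,0,-25,0],
    [0,0,-60,0],
    [0,0,-95,0],
    [3,-30,-115,-5],
    [6,-65,-115,-11],
    [9,-100,-115,-17],
    [13,-135,-115,-23],
    [16,-170,-115,-29],
    [19,-205,-115,-35],
    [23,-240,-115,-41],
    [26,-270,-115,-47],
    [28,-295,-115,-53]
  ]
}}

```text
time_s: 10.85
position: [0.5574, 0.0088, 0.1999]
eef_rot: [[0.411, 0.912, -0.001], [0.912, -0.411, 0.0], [0.0, -0.001, -1.0]]
force: [-0.5, 0.6, -2.4]
grip_width: 0.0536
grip_force: 30.0
```

```bash
python3 - <<'E'
from h import *
go([.5423,.1398,.2],93.1)
E
```

```text
shift [113.2 -67.6  -0. ] turn -27.4 pos [0.5574 0.0088 0.1999] ang 65.7
```

Emit:
{"method": "apply_moves", "body": {
  "series": [
    [25,-15,0,-6],
    [50,-30,0,-12],
    [75,-45,0,-18],
    [95,-57,0,-23],
    [107,-64,0,-26],
    [113,-67.6,0,-27.4],
    [113,-67.6,0,-27.4],
    [113,-67.6,0,-27.4],
    [113,-67.6,0,-27.4]
  ]
}}

```text
time_s: 11.6
position: [0.5441, 0.1366, 0.2003]
eef_rot: [[-0.047, 0.999, -0.0], [0.999, 0.047, -0.0], [-0.0, -0.0, -1.0]]
force: [0.1, 0.4, -1.8]
grip_width: 0.0533
grip_force: 30.0
```

```bash
python3 - <<'E'
from h import *
go([.5423,.1398,.0937],93.1)
E
```

```text
shift [  3.3  -1.6 106.6] turn -0.4 pos [0.5441 0.1366 0.2003] ang 92.7
```

Emit:
{"method": "apply_moves", "body": {
  "series": [
    [2,-1,25,-0.4],
    [2,-1,50,-0.4],
    [2,-1,72,-0.4],
    [2,-1,87,-0.4],
    [2,-1,97,-0.4],
    [2,-1,102,-0.4],
    [2,-1,105,-0.4],
    [2,-1,107,-0.4],
    [2,-1,108,-0.4],
    [2,-1,108,-0.4],
    [2,-1,108,-0.4]
  ]
}}

```text
time_s: 12.52
position: [0.5437, 0.1393, 0.0937]
eef_rot: [[-0.056, 0.998, 0.002], [0.998, 0.056, -0.0], [-0.0, 0.002, -1.0]]
force: [-0.9, -1.4, 1.7]
grip_width: 0.0539
grip_force: 30.0
```

Emit:
{"method": "apply_moves", "body": {
  "series": [
    [0,0,0,0],
    [0,0,0,0],
    [0,0,0,0],
    [0,0,0,0],
    [0,0,0,0],
    [0,0,-20,0],
    [0,0,-50,0],
    [0,0,-85,0],
    [0,0,-120,0],
    [0,0,-155,0],
    [0,0,-155,0],
    [0,0,-155,0]
  ],
  "gripper": 1
}}

```text
time_s: 13.52
position: [0.5443, 0.1396, 0.2502]
eef_rot: [[-0.055, 0.998, 0.005], [0.998, 0.055, 0.0], [0.0, 0.005, -1.0]]
force: [-0.3, 0.0, -1.1]
grip_width: 0.0938
grip_force: 0.0
```

```bash
python3 - <<'E'
from h import *
s=bot.get_obs(); d=cam('wrist'); t=cam('top'); 
cv2.imwrite('pics/w4.png',np.vstack([d['frame'][:,:,::-1][0:340,160:480], ]))
im=t['frame']; cv2.imwrite('pics/t4.png',cv2.resize(im[170:350,85:500],None,fx=1.9,fy=1.9,interpolation=cv2.INTER_CUBIC)[:,:,::-1])
go([.42,-.275,.25],12.6)
E
```

```text
shift [-407.  -145.    -3.6] turn 80.6 pos [0.5422 0.1394 0.2462] ang 93.2
```

View pics/w4.png

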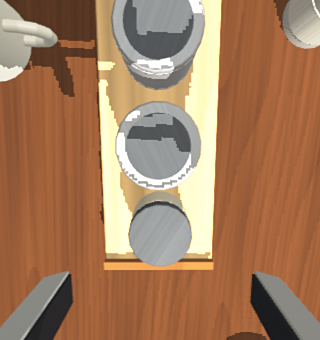

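The three stand in a straight row: the jar at full-frame (320,234), tin at (318,144) and shelf tin at (317,22). I'll check the spacing numerically.

```bash
python3 - <<'E'
from h import *
s=bot.get_obs(); d=cam('wrist')
P=[wplane(d,s,[u],z)[0][:2] for u,z in (((320,234),.135),((318,144),.155),((317,20),.155))]
for p in P: print(p,RX@(p-RC),RY@(p-RC))
print(np.linalg.norm(P[0]-P[1]),np.linalg.norm(P[1]-P[2]))
E
```

```text
[0.53958453 0.14361536] -0.0024891054824332307 -0.0999979154439748
[0.53444742 0.21311799] -0.003816716596932432 -0.030318539236562914
[0.52968103 0.28969222] -0.004387342742821664 0.046401550982703675
0.06969221987120634 0.07672242940682485
```

Emit:
{"method": "apply_moves", "body": {
  "series": [
    [-28,-10,0,5],
    [-60,-21,0,11],
    [-93,-33,0,17],
    [-126,-45,0,23],
    [-159,-57,0,29],
    [-192,-69,0,35],
    [-225,-81,0,41],
    [-258,-93,0,47],
    [-290,-104,0,53],
    [-318,-115,0,59],
    [-342,-124,0,65],
    [-362,-130,0,71]
  ],
  "gripper": 0.6
}}

```text
time_s: 14.67
position: [0.4315, -0.2304, 0.2453]
eef_rot: [[0.929, 0.371, -0.003], [0.371, -0.929, 0.002], [-0.002, -0.003, -1.0]]
force: [0.5, -0.4, -0.5]
grip_width: 0.0564
grip_force: 0.0
```

```bash
python3 - <<'E'
from h import *
go([.42,-.275,.25],12.6)
E
```

```text
shift [-27.2  37.2  -4.8] turn 9.2 pos [ 0.4315 -0.2304  0.2453] ang 21.8
```

Emit:
{"method": "apply_moves", "body": {
  "series": [
    [-9,12,-2,3],
    [-18,25,-4,6],
    [-25,34,-5,8.5],
    [-27,37,-5,9.2],
    [-27,37,-5,9.2],
    [-27,37,-5,9.2],
    [-27,37,-5,9.2]
  ]
}}

```text
time_s: 15.25
position: [0.4222, -0.2729, 0.252]
eef_rot: [[0.974, 0.226, -0.0], [0.226, -0.974, 0.001], [-0.0, -0.001, -1.0]]
force: [-0.0, 0.8, -0.8]
grip_width: 0.0564
grip_force: 0.0
```

```bash
python3 - <<'E'
from h import *
s=bot.get_obs(); d=cam('wrist'); im=d['frame']; cv2.imwrite('pics/w5.png',im[:,:,::-1])
go([.4192,-.2776,.031],12.6)
E
```

```text
shift [ -4.    4.  221.2] turn 0.5 pos [ 0.4222 -0.2729  0.2522] ang 13.1
```

View pics/w5.png

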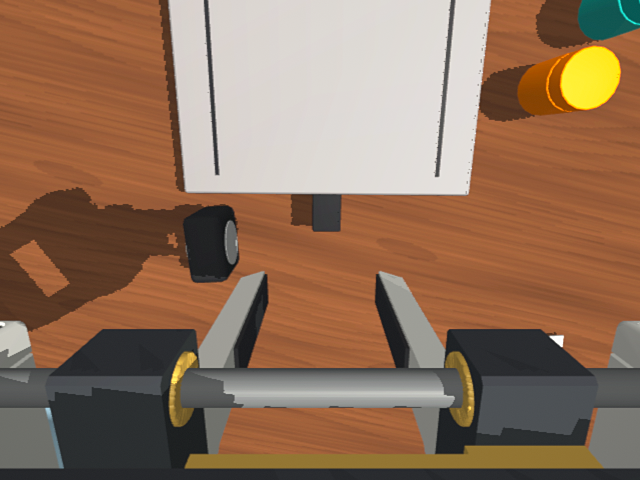

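The view shows the tab clearly at columns 312–340 and rows 195–231, with the tape's near edge at column 239, clear of the fingers.

```bash
python3 - <<'E'
from h import *
s=bot.get_obs(); d=cam('wrist')
P=wplane(d,s,[(313,231),(340,231),(326.5,231),(326.5,195)],.048); print(P)
L=wplane(d,s,[(185,191),(469,194)],.052); print(L,(L[0]+L[1])/2,np.linalg.norm(L[0]-L[1]),np.degrees(np.arctan2(*(L[0]-L[1])[1::-1]))-90)
u=np.array([.976,.218]); q=P[2][:2]+.014*u; print('tab',q,'hinge',q+.236*u)
go([q[0],q[1],.031],12.6)
E
```

```text
[[ 0.40051886 -0.26661578  0.048     ]
 [ 0.40698119 -0.29435815  0.048     ]
 [ 0.40375018 -0.28048766  0.048     ]
 [ 0.44088499 -0.27170109  0.048     ]]
[[ 0.41288489 -0.1307735   0.052     ]
 [ 0.47526779 -0.41222295  0.052     ]] [ 0.44407634 -0.27149822  0.052     ] 0.28828011001602577 12.497490335687715
tab [ 0.41741418 -0.27743566] hinge [ 0.64775018 -0.22598766]
shift [ -5.7   3.3 221.3] turn 0.5 pos [ 0.4223 -0.273   0.2523] ang 13.1
```

Emit:
{"method": "apply_moves", "body": {
  "series": [
    [-5.3,3.3,30,0.5],
    [-5.3,3.3,65,0.5],
    [-5.3,3.3,100,0.5],
    [-5.3,3.3,135,0.5],
    [-5.3,3.3,165,0.5],
    [-5.3,3.3,190,0.5],
    [-5.3,3.3,207,0.5],
    [-5.3,3.3,217,0.5],
    [-5.3,3.3,221,0.5],
    [-5.3,3.3,221,0.5],
    [-5.3,3.3,221,0.5]
  ]
}}

```text
time_s: 16.27
position: [0.4185, -0.2786, 0.0325]
eef_rot: [[0.976, 0.216, 0.001], [0.216, -0.976, -0.001], [0.001, 0.002, -1.0]]
force: [-0.5, -0.7, 0.8]
grip_width: 0.0566
grip_force: 0.0
```

Emit:
{"method": "apply_moves", "body": {
  "series": [
    [0,0,0,0],
    [0,0,0,0],
    [0,0,0,0],
    [0,0,0,0],
    [0,0,0,0],
    [0,0,0,0]
  ],
  "gripper": 0.15
}}

```text
time_s: 16.77
position: [0.4181, -0.2789, 0.032]
eef_rot: [[0.976, 0.216, 0.001], [0.216, -0.976, -0.002], [0.001, 0.002, -1.0]]
force: [-0.6, -2.4, -0.5]
grip_width: 0.0297
grip_force: 30.0
```

```bash
python3 - <<'E'
from h import *
s=bot.get_obs();print(s['position'],s['force'],s['grip_width'])
H=np.array([.648,-.226]);u=np.array([.976,.218])
g=np.array(s['position'])+[0,0,.011]
a=(H-g[:2])@u; b=g[2]-.032; r=np.hypot(a,b); t0=np.arctan2(b,a); print(r,np.degrees(t0),(H-g[:2])@[-.218,.976])
for k in range(0,75,3):
    t=t0+np.radians(k); print(k,np.round([1000*(a-r*np.cos(t)),-1000*(r*np.sin(t)-b)],1).tolist())
E
```

```text
[ 0.41808911 -0.27891862  0.03203412] [-0.56125579 -2.38914874 -0.52060846] 0.02965837732587483
0.23618717726154492 2.6777007483475903 0.0015280024034076607
0 [0.0, 0.0]
3 [0.9, -12.3]
6 [2.4, -24.6]
9 [4.6, -36.8]
12 [7.4, -48.8]
15 [10.9, -60.7]
18 [15.0, -72.4]
21 [19.6, -83.8]
24 [24.9, -95.0]
27 [30.7, -105.9]
30 [37.1, -116.5]
33 [44.1, -126.7]
36 [51.5, -136.6]
39 [59.5, -146.0]
42 [68.0, -155.0]
45 [76.9, -163.6]
48 [86.3, -171.7]
51 [96.0, -179.3]
54 [106.2, -186.3]
57 [116.7, -192.8]
60 [127.5, -198.8]
63 [138.7, -204.2]
66 [150.0, -209.0]
69 [161.7, -213.2]
72 [173.5, -216.8]
```

Grip closed on the tab at 29.7 mm. I'll raise it along the arc.

Emit:
{"method": "apply_moves", "body": {
  "series": [
    [0.9,0,-12.3,0],
    [2.4,0,-24.6,0],
    [4.6,0,-36.8,0],
    [7.4,0,-48.8,0],
    [10.9,0,-60.7,0],
    [15,0,-72.4,0],
    [19.6,0,-83.8,0],
    [24.9,0,-95,0],
    [30.7,0,-105.9,0],
    [37.1,0,-116.5,0],
    [37.1,0,-116.5,0],
    [37.1,0,-116.5,0]
  ]
}}

```text
time_s: 17.77
position: [0.4542, -0.2709, 0.1486]
eef_rot: [[0.976, 0.216, 0.001], [0.216, -0.976, -0.002], [0.0, 0.002, -1.0]]
force: [0.1, -2.5, 3.0]
grip_width: 0.0299
grip_force: 30.0
```

```bash
python3 - <<'E'
from h import *
s=bot.get_obs();d=cam('wrist');cv2.imwrite('pics/w6.png',np.hstack([cv2.resize(x,(400,300)) for x in (d['frame'][:,:,::-1],cam('side')['frame'][:,:,::-1])]));print(s['position'],s['force'],s['moment'],s['grip_width'],s['grip_force'])
E
```

```text
[ 0.45421065 -0.27085041  0.14861088] [ 0.055189   -2.5285716   2.97043517] [-0.69868645  0.24478991 -0.01274541] 0.02985657549751112 29.99929279088974
```

View pics/w6.png

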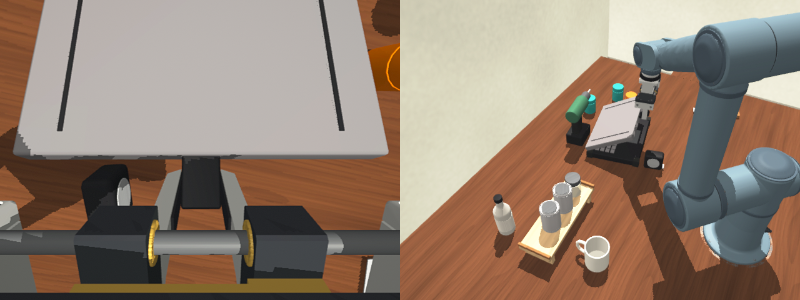

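The tab is held and the lid is at about 30°. I'll carry on to 70°.

Emit:
{"method": "apply_moves", "body": {
  "series": [
    [7,0,-10.2,0],
    [14.4,0,-20.1,0],
    [22.4,0,-29.5,0],
    [30.9,0,-38.5,0],
    [39.8,0,-47.1,0],
    [49.2,0,-55.2,0],
    [58.9,0,-62.8,0],
    [69.1,0,-69.8,0],
    [79.6,0,-76.3,0],
    [90.4,0,-82.3,0],
    [101.6,0,-87.7,0],
    [101.6,0,-87.7,0]
  ]
}}

```text
time_s: 18.87
position: [0.5529, -0.2489, 0.2344]
eef_rot: [[0.976, 0.216, -0.003], [0.216, -0.976, -0.001], [-0.003, 0.001, -1.0]]
force: [0.7, -6.1, -0.7]
grip_width: 0.0299
grip_force: 30.0
```

Emit:
{"method": "apply_moves", "body": {
  "series": [
    [11.4,0,-4.8,0],
    [23,0,-9,0],
    [27,0,-10.3,0],
    [27,0,-10.3,0],
    [27,0,-10.3,0],
    [27,0,-10.3,0]
  ]
}}

```text
time_s: 19.37
position: [0.5783, -0.2432, 0.2444]
eef_rot: [[0.976, 0.215, -0.003], [0.215, -0.977, -0.001], [-0.003, 0.0, -1.0]]
force: [-0.5, -4.9, -2.1]
grip_width: 0.0295
grip_force: 30.0
```

```bash
cat > ang.py <<'E'
from h import *
s=bot.get_obs();g=np.array(s['position'])+[0,0,.011]
H=np.array([.648,-.226]);u=np.array([.976,.218]);a=(H-g[:2])@u;b=g[2]-.032
print(np.hypot(a,b),np.degrees(np.arctan2(b,a))-2.43,s['force'],s['grip_width'])
d=cam('side'); cv2.imwrite('pics/side_%d.png'%int(s['time_s']*10),d['frame'][:,:,::-1])
E
python3 ang.py
```

```text
0.23466078413362648 69.75295783910103 [-0.53782885 -4.90372152 -2.11864902] 0.02954236079904974
```

Emit:
{"method": "apply_moves", "body": {
  "series": [
    [0,0,0,0],
    [0,0,0,0],
    [0,0,0,0],
    [0,0,0,0],
    [0,0,-6,0],
    [0,0,-20,0],
    [0,0,-40,0],
    [0,0,-65,0],
    [0,0,-90,0],
    [0,0,-110,0],
    [0,0,-110,0]
  ],
  "gripper": 0.7
}}

```text
time_s: 20.33
position: [0.5812, -0.2432, 0.3634]
eef_rot: [[0.976, 0.216, 0.009], [0.216, -0.976, -0.006], [0.008, 0.008, -1.0]]
force: [0.4, -1.0, 0.5]
grip_width: 0.0659
grip_force: 0.0
```

```bash
python3 - <<'E'
from h import *
s=bot.get_obs();print(s['position'],s['force'],s['grip_width'])
d=cam('side');t=cam('top'); H=np.array([.648,-.226]);u=np.array([.976,.218]);v=np.array([-.218,.976])
im=d['frame'].copy()
for A,c in ((64,(255,0,0)),(70,(0,255,0)),(76,(0,0,255))):
    A=np.radians(A)
    P=[np.r_[H-u*(.21*np.cos(A)+0*np.sin(A))+v*y,.032+.21*np.sin(A)] for y in(-.145,.145)]
    q=proj(d,P); print(np.degrees(A),q.round(1).tolist(), proj(t,P).round(1).tolist())
    cv2.line(im,*[tuple(int(round(i)) for i in x) for x in q],c,1)
a=cv2.resize(im[60:300,240:500],(520,480)); b=cv2.resize(t['frame'][150:350,320:500],(270,300))
b=np.vstack([b,np.zeros((180,270,3),np.uint8)]); cv2.imwrite('pics/fin.png',np.hstack([a,b])[:,:,::-1])
E
```

```text
[ 0.58122134 -0.2431602   0.36341565] [ 0.42019165 -0.96995408  0.5178112 ] 0.06585553318966114
64.0 [[363.8, 122.4], [337.0, 189.2]] [[490.8, 217.4], [339.1, 251.5]]
70.0 [[356.5, 118.3], [328.4, 184.7]] [[489.5, 206.2], [336.8, 240.3]]
76.0 [[348.7, 115.0], [319.4, 180.8]] [[487.7, 194.6], [334.4, 228.8]]
```

View pics/fin.png

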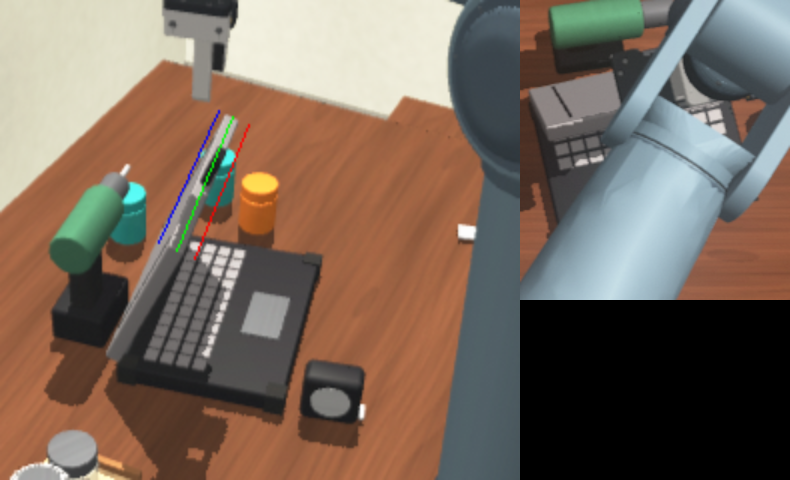

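The lid's underside edge lies along the green 70° line. The gripper is clear, so I'll hand in.

Emit:
{"method": "apply_moves", "body": {
  "series": [
    [0,0,0,0],
    [0,0,0,0],
    [0,0,0,0],
    [0,0,0,0]
  ]
}}

```text
time_s: 20.77
position: [0.5791, -0.2421, 0.3546]
eef_rot: [[0.976, 0.216, -0.002], [0.216, -0.976, 0.001], [-0.002, -0.002, -1.0]]
force: [0.4, 1.0, -0.2]
grip_width: 0.0657
grip_force: 0.0
```

```bash
python3 -c "
from h import *
print(job_done())"
```

```text
the job is handed in; nothing more can be done
None
```

I placed the tin and jar in a row with the shelf tin (gaps about 1.2–1.5 cm), raised the lid to about 70°, left the gripper clear and handed the job in at about 21 s; no verdict came back.

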